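# Shim the rocking dial gauge stand

### The arm

A 7-joint arm with a two-finger parallel gripper is mounted at the origin on the work surface. World frame = base frame: x ahead of the robot, y to its left, z up, the work surface at z = 0. Lengths are in mm, angles in degrees, forces in N, time in s.
With the tool pointing down it reaches from about 350 to 900 mm from the base axis. Payload 8.1 kg.
Tool frame: the origin (TCP) lies on the centre line of the jaws, within the pads' length; the fingertips stand 14 mm ahead of it and the grasp point (between the pads) lies 5 mm behind it (manip.tip_reach is the z of the fingertips in the tool frame, in mm); z points along the fingers, y is the line along which they close (so a half turn about z gives the same grasp; the last joint's range is limited). The gripper opens to 85 mm and grips with 20 to 120 N. Pads are 22 mm wide; open, the fingers measure 114 mm over their backs; the gripper's body (76 mm by 85 mm) begins 54 mm behind the grasp point. The pads swing forward as they close: fully open they stand 13 mm farther back than shut.
Start: joints at [61.329, 24.895, 1.432, 90.138, -0.665, 64.973, -4.303], TCP at [242.098, -576.22, 245.323] pointing down, gripper open.
Joint ranges: [-149.89, 149.89], [-25.12, 119.58], [-72.63, 75.52], [4.76, 147.25], [-75.54, 255.54], [6.69, 114.76], [-157.13, 157.13]. Speed limits (degrees/s): [127.2, 127.2, 172.46, 172.46, 180, 180, 180].

### API

Orientations are given as a 3x3 rotation matrix whose columns are the frame's x, y, z axes.
In Python, from plant import manip gives the robot as it stands.
- The arm moves only by the tool arm_command, never from a script. Its argument "series" is a list that holds one entry, the list of rows, each a list of 4 numbers: the shift along the tool's x, y, z in cm, then the turn about the tool's z in degrees. In form: [[[dx, dy, dz, turn], ...]]. A call has 1 to 20 rows; each row shifts and turns the commanded pose from where the row before left it, along the tool's axes as they then stand; what a row does not reach is not made up. A row lasts 1/12 s, in which the tool goes at most 41.7 mm and 7.16 degrees, less where a joint would pass 70% of its speed; a pose out of reach is approached as far as the arm can. A call with a gripper value outside its range is refused whole. "hand" is the opening, from 0 (shut) to 1 (fully open), set as the call begins (left out, the last holds). The fingers move at their own pace and stop on an object; "grip_force" is the grip in N (left out, the last holds). Time passes only in rows, so rows that do not move let the fingers close. It gives the time, the measured TCP pose, the force, the opening and the grip force at its end, in the units of the state.
- manip.sense(): the state, without advancing time (a new reading comes with each control period).
- manip.read_camera(name): name is "scene" or "top" or "wrist"; returns a dict with "color" (400x640x3 uint8, red, green, blue), "K" (3x3 intrinsics, pixels), "xyz" and "attitude" of the camera in the world. Camera axes: x right, y up, looking along -z (the intrinsics and any distortion apply to the point x, -y, -z); pixel columns grow to the right and rows downward; lengths in mm; the calibration is good to about 2 mm. The wrist camera is an equidistant fisheye: a pixel r from the principal point sees the ray r / f radians off the axis. A picture is of the moment at which its call begins. There is no depth.
- manip.sign_off(): hands the job in; it is judged then, once.
The state is a dict: "time": time; "joint_positions": joint angles; "joint_vel": joint speeds; "joint_torque": joint torques, N m; "position": TCP position; "ee_rot": TCP orientation; "ft_force": force on the tool from outside, world axes, zero at the start; "torque": the same for the moment, N m; "finger_gap": finger opening in mm; "gripper_force": force on a finger pad.
Only numpy, scipy, OpenCV 4.12 (cv2) and the standard library are available. Lean on these libraries where they do the work, as an engineer would, in place of code of your own. Each camera call takes 0.05 s, during which the arm holds its last target. There are 200 camera calls.

### The job

The dial gauge stand rocks because the foot under one corner (of the two on the robot's side the one to its left, the one the wooden wedge lies beside) has lost its rubber pad. Push the wedge along the bench, thin end first, under that bare foot until it is snug and carries the corner without jacking the stand out of level, then press down firmly on the round ear above that foot to check that the corner no longer gives. Don't pick the wedge up or shove the stand along, leave everything else on the bench where it is, and finish clear with the wedge left in place.

Things in the scene. Friction and masses are not known exactly. Their poses are not given: they have to be found in the camera images.
- stand: Dial gauge stand, about 5 kg, loose. Grey cast plate 168 (x) x 124 (y) mm, 20 to 46 mm above the bench; a round ear with a foot at each corner, ear centres at x +-95, y +-72 mm. Origin: plate centre at bench level, z up. Three feet have rubber pads; the one at x -95, y +72 has none, so 2 to 3 N on that ear tips the stand over the other diagonal. It slides at 20 to 40 N.
- dial (a point): Centre of the dial on the stand, 170 mm up at x 0, y 0 of the stand: 58 mm across, its face to the stand's -x, on an arm from a column 22 mm across and 243 mm high at x +62, y 0. A steel anvil 60 mm across, 12 mm thick lies under it on the plate. Nothing to do here; keep clear.
- bad_foot: The ear with the bare foot (part of the stand, at its x -95, y +72 mm). Origin: centre of the ear's flat round top, 44 mm across, 48 mm above the bench, 2 mm proud of the plate; axes as the stand's.
- stud_end (a point): Lowest point of the bare foot, 40 mm straight below the bad_foot origin: end of a round steel stud 20 mm across with a domed end (radius 10 mm), hanging 8 mm above the bench. The space around it under plate and ear is open, 20 mm high. A lift of some 20 N here would jack the stand up.
- wedge: Pale wooden wedge, 45 g, 130 mm long, 45 mm wide, flat on the bench. Origin: on its underside, mid-width, below its balance point; +x points to the nose, z up. Pushed sideways in line with the origin it shifts and hardly turns. It starts on the stand's +y side, nose roughly towards the bare foot, up to 0.3 rad askew and to one side.
- wedge_nose (a point): Middle of the wedge's thin end, at bench level, 82 mm ahead of its origin; 2 mm thick here, the upper face rises straight (1 in 7.2) to the butt. The slope meets the bare foot when the nose is about 43 mm past the foot's axis and is tight within a further 10 mm or so, with a push of roughly 5 to 15 N; friction (about 0.6) then holds it.
- wedge_butt (a point): Middle of the wedge's thick end face, 45 mm wide and 20 mm high, 48 mm behind its origin, 10 mm above the bench: the face to push on.
- offcut: rectangular offcut of pale wood, 85 x 45 x 20 mm, flat on the bench (bystander; no taper)
- setup_block: steel set-up block with six holes, 75 x 50 x 25 mm (bystander)
- caliper: steel caliper with a black head, 230 mm long, lying flat (bystander)
- glasses: safety glasses, 150 mm wide, 50 mm high (bystander)
- jar: amber glass jar with a steel lid, 60 mm across, 75 mm high (bystander)
- fretwork: pale wooden strip with cut-out openings, 190 x 62 x 18 mm (bystander)
- screwdriver: screwdriver lying flat (bystander)
- pencil: flat yellow carpenter's pencil, 170 mm long (bystander)
Things that resemble listed ones, but are neither listed nor needed, are in the scene too. What is shaped like the wedge but turquoise is not meant.

How it is judged:
By the outcome, as a careful person would: the job done as asked, in the order asked, and still so for the second after the job is handed in, with the robot touching nothing.
It also fails if it takes over 72 s, if anything falls off the work surface, if the arm or the gripper's body presses on something with over 40 N, if the wrist force passes 120 N, or if a joint passes its speed limit or range.

## Working session

There is one attempt and no reset: what is moved stays moved. The work goes in short steps, Python scripts to look and compute and a tool call to move; the robot and the scene stay as the last step left them, time stands still between calls to the robot, and variables do not carry over. Pictures are saved under pics/ and viewed, at most 10 in all, crops included, and the job is handed in when it is done.

Besides the shell and the picture viewer there is one more tool, called after "Emit:" as name(argument=value, ...) on one line, values as JSON. arm_command: Moves the arm, as the interface text tells. Its arguments: {"type":"object","properties":{"series":{"type":"array","items":{"type":"array","items":{"type":"array","items":{"type":"number"}}}},"hand":{"type":"number"},"grip_force":{"type":"number"}},"required":["series"]}

```bash
mkdir -p pics; ls; cat > h.py <<'E'
import numpy as np, cv2
from plant import manip
def grab(n,f=None):
    c=manip.read_camera(n)
    if f: cv2.imwrite('pics/'+f,cv2.cvtColor(c['color'],cv2.COLOR_RGB2BGR))
    return c
def ray(c,u,v,wrist=False):
    K=np.array(c['K']);x=(u-K[0,2])/K[0,0];y=(v-K[1,2])/K[1,1]
    if wrist:
        r=np.hypot(x,y);s=np.sin(r)/r if r>1e-9 else 1;d=np.array([x*s,y*s,np.cos(r)])
    else: d=np.array([x,y,1.])
    return np.array(c['xyz']),np.array(c['attitude'])@(d*[1,-1,-1])
def onz(c,u,v,z,wrist=False):
    o,d=ray(c,u,v,wrist);return o+d*(z-o[2])/d[2]
E
python3 - <<'E'
from h import *
for n in ['top','scene']:
    c=grab(n,n+'1.png');print(n,np.round(c['K'],1).tolist(),np.round(c['xyz'],1),np.round(c['attitude'],3).tolist())
s=manip.sense();print({k:np.round(v,3).tolist() for k,v in s.items()}, manip.tip_reach)
E
```

```text
pics
top [[428.5, 0.0, 319.4], [0.0, 428.5, 197.8], [0.0, 0.0, 1.0]] [ 314.1    6.6 1470.1] [[-0.002, 0.982, -0.187], [-1.0, 0.002, 0.023], [0.023, 0.187, 0.982]]
scene [[391.4, 0.0, 315.1], [0.0, 391.4, 207.6], [0.0, 0.0, 1.0]] [1446.9 -555.4 1277.6] [[0.497, -0.641, 0.584], [0.868, 0.362, -0.342], [0.008, 0.677, 0.736]]
{'time': 0.1, 'joint_positions': [61.329, 24.933, 1.433, 90.184, -0.664, 64.973, -4.304], 'joint_vel': [-0.025, -0.146, 0.002, -0.078, 0.051, -0.033, -0.003], 'joint_torque': [0.005, -67.176, 1.03, -31.691, 0.016, 0.007, 0.0], 'position': [241.894, -575.827, 244.601], 'ee_rot': [[0.922, 0.387, -0.001], [0.387, -0.922, 0.001], [-0.0, -0.001, -1.0]], 'ft_force': [-0.072, 0.068, -0.735], 'torque': [0.022, -0.057, 0.014], 'gripper_force': 0.0, 'finger_gap': 85.669} 14.0
```

View pics/top1.png

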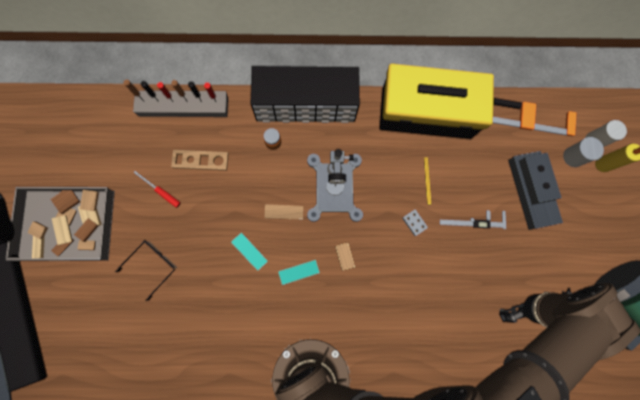

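View pics/scene1.png

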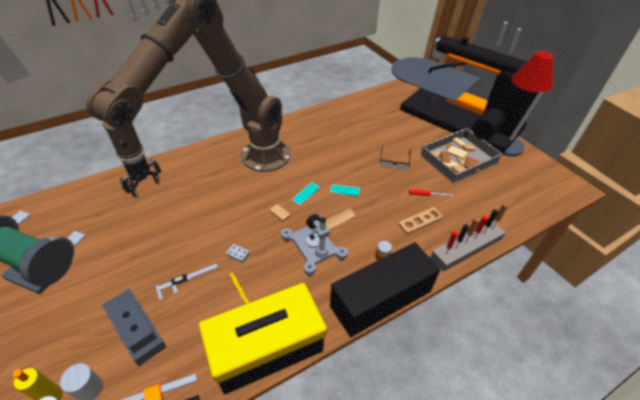

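```bash
python3 - <<'E'
from h import *
c=grab('top');im=cv2.cvtColor(c['color'],cv2.COLOR_RGB2BGR)
cv2.imwrite('pics/crop1.png',cv2.resize(im[145:275,255:385],(780,780)[:2] if 0 else (598,598),interpolation=cv2.INTER_CUBIC))
hsv=cv2.cvtColor(im,cv2.COLOR_BGR2HSV)
for u,v in [(284,212),(345,256),(284,225),(314,214),(313,160),(335,200)]: print((u,v),hsv[v,u])
for u,v in [(314,214),(357,214),(313,160),(354,160)]: print((u,v),np.round(onz(c,u,v,48)))
for u,v in [(265,211),(303,212)]: print((u,v),np.round(onz(c,u,v,10)))
E
```

```text
(284, 212) [ 15 108 179]
(345, 256) [ 15 108 193]
(284, 225) [ 12 139 138]
(314, 214) [108  34  89]
(313, 160) [106  32  87]
(335, 200) [108  24 140]
(314, 214) [530.  -9.  48.]
(357, 214) [ 530. -154.   48.]
(313, 160) [717.  -6.  48.]
(354, 160) [ 718. -147.   48.]
(265, 211) [546. 159.  10.]
(303, 212) [542.  28.  10.]
```

View pics/crop1.png

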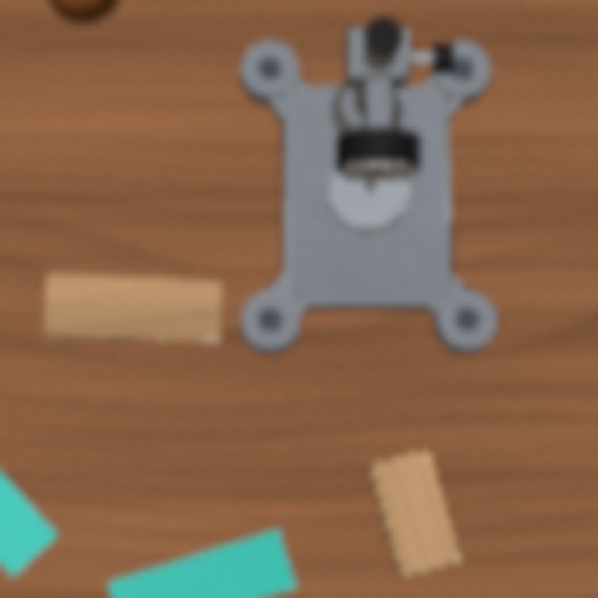

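Candidates for the wedge: pale piece at (284,212), which is 38 px or 130 mm long with its nose towards the ear at (314,214). The others are the pale offcut at (345,256), only 85 mm long, turquoise wedges at (249,251) and (299,272), and scraps in the tray around (65,225). I choose (284,212), and the crop confirms it. The bare-foot ear is at (313.5,214.6).

```bash
cat >> h.py <<'E'
def wedge(c):
    im=c['color'];hsv=cv2.cvtColor(im,cv2.COLOR_RGB2HSV)
    m=cv2.inRange(hsv,(10,60,158),(22,125,255));m[:190]=0;m[240:]=0;m[:,:240]=0;m[:,330:]=0
    cs,_=cv2.findContours(m,0,2);k=max(cs,key=cv2.contourArea)
    b=cv2.boxPoints(cv2.minAreaRect(k));b=b[np.argsort(b[:,0])]
    print('box',np.round(b,1).tolist())
    bt=np.mean([onz(c,u,v,20) for u,v in b[:2]],0);ns=np.mean([onz(c,u,v,2) for u,v in b[2:]],0)
    return bt,ns
E
python3 - <<'E'
from h import *
c=grab('top');b,n=wedge(c);d=n-b;print('butt',b.round(1),'nose',n.round(1),'len',np.hypot(*d[:2]).round(1),'heading from -y toward +x',np.degrees(np.arctan2(d[0],-d[1])).round(1))
P=np.array([onz(c,u,v,48) for u,v in [(313.5,214.6),(356.5,214.6),(313.5,159.8),(356.1,159.8)]]);print(P.round(1),P.mean(0).round(1))
E
```

```text
box [[263.5, 216.60000610351562], [264.29998779296875, 203.3000030517578], [302.5, 218.8000030517578], [303.20001220703125, 205.5]]
butt [547.6 161.8  20. ] nose [543.1  28.9   2. ] len 133.0 heading from -y toward +x -1.9
[[ 527.6   -7.4   48. ]
 [ 527.8 -151.9   48. ]
 [ 717.8   -7.3   48. ]
 [ 718.5 -154.    48. ]] [622.9 -80.2  48. ]
```

Emit:
arm_command(series=[[[0, 0, 0, -6.7], [0, 0, 0, -6.7], [0, 0, 0, -6.7], [0, 0, 0, -6.7], [0, 0, 0, -6.7], [0, 0, 0, -6.7], [0, 0, 0, -6.7], [0, 0, 0, -6.7], [0, 0, 0, -6.7], [0, 0, 0, -6.7]]], hand=0.2)

```text
time: 1.03
position: [242.0, -576.1, 245.1]
ee_rot: [[-0.002, 1.0, -0.0], [1.0, 0.002, 0.0], [0.0, -0.0, -1.0]]
ft_force: [0.1, 0.5, 0.3]
finger_gap: 17.0
gripper_force: 0.0
```

Emit:
arm_command(series=[[[3.8, 1.2, 0, 0], [3.8, 1.2, 0, 0], [3.8, 1.2, 0, 0], [3.8, 1.2, 0, 0], [3.8, 1.2, 0, 0], [3.8, 1.2, 0, 0], [3.8, 1.2, 0, 0], [3.8, 1.2, 0, 0], [3.8, 1.2, 0, 0], [3.8, 1.2, 0, 0], [3.8, 1.2, 0, 0], [3.8, 1.2, 0, 0], [3.8, 1.2, 0, 0], [3.8, 1.2, 0, 0], [3.8, 1.2, 0, 0], [3.8, 1.2, 0, 0], [3.8, 1.2, 0, 0], [3.8, 1.2, 0, 0], [0, 0, 0, 0]]])

```text
time: 2.62
position: [461.7, 115.5, 246.0]
ee_rot: [[-0.005, 1.0, 0.002], [1.0, 0.005, 0.005], [0.005, 0.002, -1.0]]
ft_force: [-0.3, 0.6, 1.5]
finger_gap: 17.2
gripper_force: 0.0
```

Emit:
arm_command(series=[[[0, 3.1, 0, 0], [0, 3.1, 0, 0], [0, 3.1, 0, 0], [0, 3.1, 0, 0], [0, 3.1, 0, 0], [0, 0, 0, 0], [0, 0, 3.4, 0], [0, 0, 3.4, 0], [0, 0, 3.4, 0], [0, 0, 3.4, 0], [0, 0, 3.4, 0], [0, 0, 2.4, 0], [0, 0, 1.4, 0], [0, 0, 1.0, 0], [0, 0, 1.0, 0], [0, 0, 0, 0], [0, 0, 0, 0]]])

```text
time: 4.03
position: [616.1, 106.5, 18.0]
ee_rot: [[0.004, 1.0, 0.001], [1.0, -0.004, 0.0], [0.0, 0.001, -1.0]]
ft_force: [0.5, 0.1, 0.8]
finger_gap: 17.0
gripper_force: 0.0
```

```bash
python3 - <<'E'
from h import *
c=grab('wrist','wrist1.png');print(np.round(c['K'],1).tolist(),np.round(c['xyz'],1),np.round(c['attitude'],3).tolist());print(manip.sense()['position'],manip.sense()['joint_positions'])
E
```

```text
[[309.7, 0.0, 318.3], [0.0, 309.7, 193.4], [0.0, 0.0, 1.0]] [616.1 172.8 146.6] [[1.0, 0.006, -0.001], [-0.005, 0.965, 0.261], [0.002, -0.261, 0.965]]
[616.4255156  106.69961477  18.46832552] [  4.60195741  43.02475536 -29.38125508  99.82299642  28.4714119
  44.63026811 -39.05204383]
```

View pics/wrist1.png

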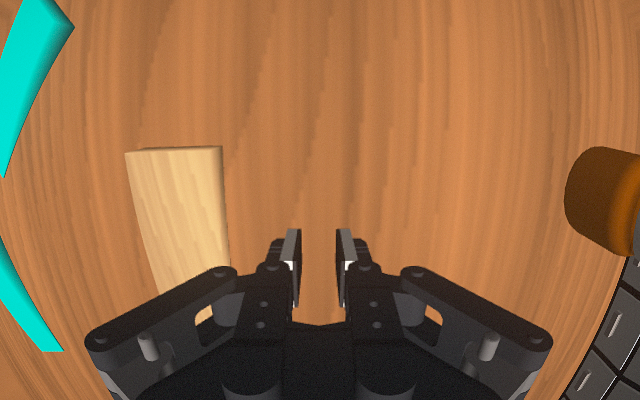

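The wrist view shows the wedge's butt, with top corners near (126,153) and (221,147). Its right-hand side edge runs down to (229,265), and the fingertips are at about (285,250) and (350,250).

```bash
python3 - <<'E'
from h import *
c=grab('wrist')
for u,v,z in [(126,153,20),(221,147,20),(229,265,12),(162,290,12)]: print(u,v,onz(c,u,v,z,True).round(1))
for u,v in [(270,245),(291,245),(344,245),(365,245)]: print('tip',u,onz(c,u,v,14,True).round(1))
E
```

```text
126 153 [525.8 158.9  20. ]
221 147 [575.3 159.3  20. ]
229 265 [571.1  99.2  12. ]
162 290 [527.7  80.3  12. ]
tip 270 [593.5 111.8  14. ]
tip 291 [603.5 111.8  14. ]
tip 344 [628.5 111.7  14. ]
tip 365 [638.6 111.5  14. ]
```

Emit:
arm_command(series=[[[0.5, -1.0, 0, 0], [0, -0.7, 0, 0], [0, -0.3, 0, 0], [0, -0.25, 0, 0], [0, -0.25, 0, 0], [0, -0.25, 0, 0], [0, -0.25, 0, 0], [0, -0.25, 0, 0], [0, -0.25, 0, 0], [0, -0.25, 0, 0], [0, -0.2, 0, 0], [0, -0.1, 0, 0], [0, 0, 0, 0], [0, 0, 0, 0]]])

```text
time: 5.3
position: [575.0, 111.5, 17.2]
ee_rot: [[0.004, 1.0, -0.0], [1.0, -0.004, -0.0], [-0.0, -0.0, -1.0]]
ft_force: [-0.2, -0.8, -0.0]
finger_gap: 17.1
gripper_force: 0.0
```

```bash
python3 - <<'E'
from h import *
c=grab('wrist','wrist2.png');s=manip.sense();print(s['position'].round(1),s['ft_force'].round(1))
t=grab('top');im=cv2.cvtColor(t['color'],cv2.COLOR_RGB2BGR)
w=cv2.cvtColor(c['color'],cv2.COLOR_RGB2BGR)[100:320,80:400]
a=cv2.resize(im[175:245,235:335],(385,270),interpolation=2);cv2.imwrite('pics/p3.png',np.hstack([a,cv2.resize(w,(392,270))]))
E
```

```text
[575.1 111.5  17.2] [0.6 0.3 0.1]
```

View pics/p3.png

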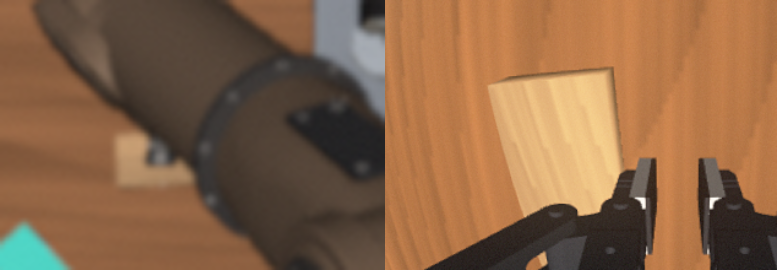

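The right half shows the finger touching the wedge's side. The butt's top corners are at about wrist pixels (164,169) and (266,155), and the side edge is at (274,234).

```bash
python3 - <<'E'
from h import *
c=grab('wrist');im=c['color']
hsv=cv2.cvtColor(im,cv2.COLOR_RGB2HSV)
m=cv2.inRange(hsv,(10,60,175),(24,140,255));m[300:]=0;m[:,:100]=0;m[:,330:]=0
for v in (185,200,215,230):
    x=np.where(m[v]>0)[0];print(v,x.min(),x.max(),len(x))
    h=15;print(onz(c,x.min(),v,h,1).round(1),onz(c,x.max(),v,h,1).round(1))
for u,v,z in [(164,169,20),(266,155,20),(274,234,15)]: print(onz(c,u,v,z,1).round(1))
E
```

```text
185 167 265 99
[503.8 146.9  15. ] [551.9 146.3  15. ]
200 171 267 97
[505.  139.5  15. ] [552.4 139.5  15. ]
215 174 269 96
[505.5 132.   15. ] [553.  132.4  15. ]
230 179 272 94
[507.1 124.2  15. ] [553.9 125.1  15. ]
[505.9 155.5  20. ]
[553.7 160.3  20. ]
[554.8 123.2  15. ]
```

Emit:
arm_command(series=[[[0, 0.8, 0, 0], [0, 0.7, 0, 0], [0, 0, -2.5, 0], [0, 0, -2.5, 0], [2.5, 0, 0, 0], [2.5, -2.0, 0, 0], [2.5, -2.0, 0, 0], [0.5, -2.0, 0, 0], [0, 0, 2.5, 0], [0, 0, 1.5, 0], [0, 0, 1.0, 0], [0, 0, 0, 0], [0, 0, 0, 0]]])

```text
time: 6.53
position: [530.9, 191.7, 17.1]
ee_rot: [[0.004, 1.0, -0.001], [1.0, -0.004, -0.0], [-0.0, -0.001, -1.0]]
ft_force: [-0.2, 0.4, 0.1]
finger_gap: 17.0
gripper_force: 0.0
```

```bash
python3 - <<'E'
from h import *
s=manip.sense();print(s['position'].round(1),s['ft_force'].round(1),s['joint_positions'].round(0))
t=grab('top');im=cv2.cvtColor(t['color'],cv2.COLOR_RGB2BGR);c=grab('wrist')
w=cv2.cvtColor(c['color'],cv2.COLOR_RGB2BGR)
a=cv2.resize(im[175:245,235:335],(385,270),interpolation=2);cv2.imwrite('pics/p4.png',np.hstack([a,cv2.resize(w,(414,270))]))
E
```

```text
[530.9 191.7  17.1] [-0.2  0.4  0.1] [ -5.  39. -29. 109.  29.  39. -52.]
```

View pics/p4.png

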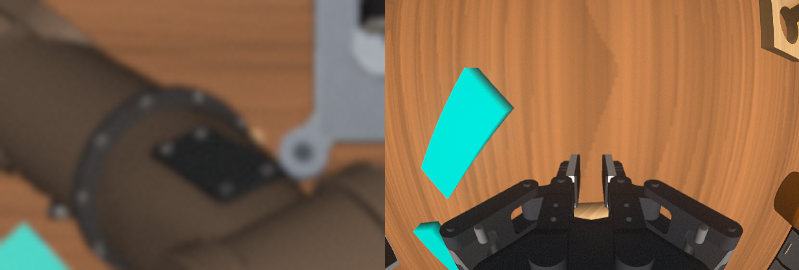

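Emit:
arm_command(series=[[[-0.6, -0.1, 0, 0], [-0.5, 0, 0, 0], [-0.3, 0, 0, 0], [-0.25, 0, 0, 0], [-0.25, 0, 0, 0], [-0.25, 0, 0, 0], [-0.25, 0, 0, 0], [-0.25, 0, 0, 0], [-0.25, 0, 0, 0], [-0.25, 0, 0, 0], [-0.25, 0, 0, 0], [-0.25, 0, 0, 0], [0, 0, 0, 0]]])

```text
time: 7.72
position: [529.3, 154.4, 17.2]
ee_rot: [[0.004, 1.0, -0.0], [1.0, -0.004, -0.001], [-0.001, -0.0, -1.0]]
ft_force: [-0.8, 0.0, -0.2]
finger_gap: 17.3
gripper_force: 0.0
```

```bash
python3 - <<'E'
from h import *
s=manip.sense();print(s['position'].round(1),s['ft_force'].round(1))
t=grab('scene');im=cv2.cvtColor(t['color'],cv2.COLOR_RGB2BGR);c=grab('wrist')
w=cv2.cvtColor(c['color'],cv2.COLOR_RGB2BGR)
a=cv2.resize(im[180:280,265:375],(440,400),interpolation=2);cv2.imwrite('pics/p5.png',np.hstack([a,cv2.resize(w[230:360,260:375],(354,400),interpolation=2)]))
E
```

```text
[529.3 154.4  17.2] [-0.8  0.  -0.2]
```

View pics/p5.png

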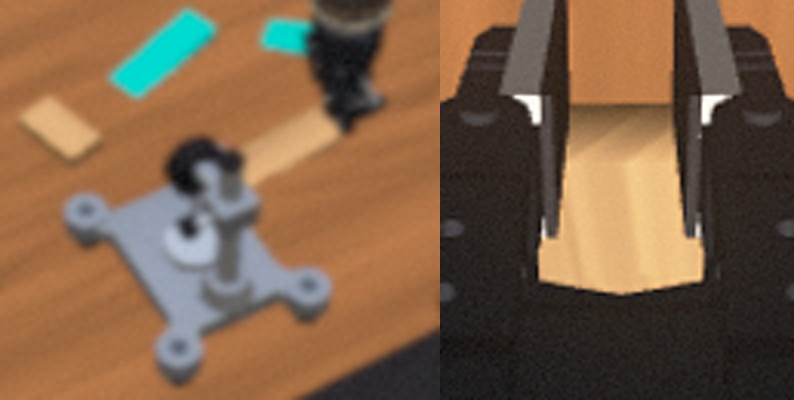

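The wrist crop shows the butt edge square to the fingers, at a row of about 265. In the scene crop, the wedge's near long edge runs from about (247,188) to (345,130) towards the bare foot.

```bash
python3 - <<'E'
from h import *
c=grab('wrist');print('butt',onz(c,318,264.5,20,1).round(1))
t=grab('scene');hsv=cv2.cvtColor(t['color'],cv2.COLOR_RGB2HSV)
m=cv2.inRange(hsv,(10,60,165),(22,140,255));m[:205]=0;m[232:]=0;m[:,:325]=0;m[:,360:]=0
for u in range(330,350,2):
    v=np.where(m[:,u]>0)[0]
    if len(v): print(u,v.min(),v.max(),'near',onz(t,u,v.max()+.5,0).round(0),'far(z10)',onz(t,u,v.min()-.5,10).round(0))
E
```

```text
butt [529.1 153.5  20. ]
330 213 228 near [568.  33.   0.] far(z10) [498.  75.  10.]
332 212 224 near [553.  52.   0.] far(z10) [497.  86.  10.]
334 211 223 near [553.  62.   0.] far(z10) [496.  96.  10.]
336 210 222 near [552.  72.   0.] far(z10) [496. 107.  10.]
338 209 221 near [552.  83.   0.] far(z10) [495. 118.  10.]
340 208 220 near [551.  93.   0.] far(z10) [494. 129.  10.]
342 207 219 near [551. 104.   0.] far(z10) [494. 140.  10.]
344 206 217 near [545. 118.   0.] far(z10) [493. 151.  10.]
346 209 216 near [545. 128.   0.] far(z10) [512. 149.  10.]
348 211 215 near [544. 139.   0.] far(z10) [527. 150.  10.]
```

Emit:
arm_command(series=[[[-0.2, 0, 0, 0], [-0.4, 0, 0, 0], [-0.5, 0, 0, 0], [-0.5, 0, 0, 0], [-0.5, 0, 0, 0], [-0.5, 0, 0, 0], [-0.5, 0, 0, 0], [-0.5, 0, 0, 0], [-0.5, 0, 0, 0], [-0.5, 0, 0, 0], [-0.5, 0, 0, 0], [-0.4, 0, 0, 0], [-0.2, 0, 0, 0], [0, 0, 0, 0], [0, 0, 0, 0]]])

```text
time: 9.17
position: [529.1, 98.2, 17.3]
ee_rot: [[0.004, 1.0, -0.0], [1.0, -0.004, 0.0], [0.0, -0.0, -1.0]]
ft_force: [-0.4, -0.5, 0.1]
finger_gap: 17.2
gripper_force: 0.0
```

```bash
python3 - <<'E'
from h import *
s=manip.sense();print(s['position'].round(1),s['ft_force'].round(1))
t=grab('scene');im=cv2.cvtColor(t['color'],cv2.COLOR_RGB2BGR);c=grab('wrist')
w=cv2.cvtColor(c['color'],cv2.COLOR_RGB2BGR)
a=cv2.resize(im[180:280,265:375],(440,400),interpolation=2);cv2.imwrite('pics/p6.png',np.hstack([a,cv2.resize(w[230:360,260:375],(354,400),interpolation=2)]))
E
```

```text
[529.1  98.2  17.3] [-0.4 -0.5  0.1]
```

View pics/p6.png

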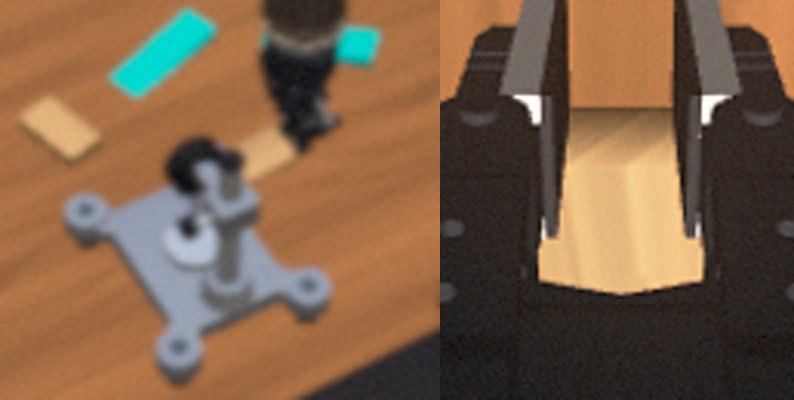

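The wedge stays square on the fingers, with its butt edge at the same row, and its nose is now under the stand. I'll creep on and watch the force.

Emit:
arm_command(series=[[[-0.1, 0, 0, 0], [-0.1, 0, 0, 0], [-0.1, 0, 0, 0], [-0.1, 0, 0, 0], [-0.1, 0, 0, 0], [-0.1, 0, 0, 0], [-0.1, 0, 0, 0], [-0.1, 0, 0, 0], [0, 0, 0, 0], [0, 0, 0, 0]]])

```text
time: 10.1
position: [529.0, 90.0, 17.3]
ee_rot: [[0.004, 1.0, -0.0], [1.0, -0.004, -0.0], [-0.0, -0.0, -1.0]]
ft_force: [1.0, -0.0, -0.8]
finger_gap: 17.1
gripper_force: 0.0
```

Emit:
arm_command(series=[[[-0.1, 0, 0, 0], [-0.1, 0, 0, 0], [0, 0, 0, 0], [0, 0, 0, 0]]])

```text
time: 10.43
position: [529.1, 88.3, 17.3]
ee_rot: [[0.004, 1.0, 0.0], [1.0, -0.004, 0.0], [0.0, 0.0, -1.0]]
ft_force: [0.0, 0.6, 0.3]
finger_gap: 16.9
gripper_force: 0.5
```

Emit:
arm_command(series=[[[-0.1, 0, 0, 0], [-0.1, 0, 0, 0], [0, 0, 0, 0], [0, 0, 0, 0]]])

```text
time: 10.77
position: [529.1, 87.1, 17.3]
ee_rot: [[0.003, 1.0, 0.0], [1.0, -0.003, 0.001], [0.001, 0.0, -1.0]]
ft_force: [0.1, 5.3, -1.3]
finger_gap: 17.4
gripper_force: 2.6
```

Emit:
arm_command(series=[[[-0.1, 0, 0, 0], [0, 0, 0, 0], [0, 0, 0, 0]]])

```text
time: 11.02
position: [529.1, 86.6, 17.4]
ee_rot: [[0.003, 1.0, 0.0], [1.0, -0.003, 0.002], [0.002, 0.0, -1.0]]
ft_force: [0.1, 6.9, -2.0]
finger_gap: 17.0
gripper_force: 3.4
```

Emit:
arm_command(series=[[[-0.1, 0, 0, 0], [0, 0, 0, 0], [0, 0, 0, 0]]])

```text
time: 11.27
position: [529.1, 86.3, 17.4]
ee_rot: [[0.002, 1.0, 0.001], [1.0, -0.002, 0.003], [0.003, 0.001, -1.0]]
ft_force: [-1.2, 7.8, -2.9]
finger_gap: 17.0
gripper_force: 4.2
```

Emit:
arm_command(series=[[[-0.1, 0, 0, 0], [0, 0, 0, 0], [0, 0, 0, 0]]])

```text
time: 11.52
position: [529.1, 85.9, 17.4]
ee_rot: [[0.002, 1.0, 0.001], [1.0, -0.002, 0.003], [0.003, 0.001, -1.0]]
ft_force: [-0.9, 10.0, -2.7]
finger_gap: 17.0
gripper_force: 5.1
```

Emit:
arm_command(series=[[[-0.1, 0, 0, 0], [0, 0, 0, 0], [0, 0, 0, 0]]])

```text
time: 11.77
position: [529.1, 85.7, 17.5]
ee_rot: [[0.001, 1.0, 0.001], [1.0, -0.001, 0.004], [0.004, 0.001, -1.0]]
ft_force: [-0.3, 12.4, -3.3]
finger_gap: 17.2
gripper_force: 6.1
```

Emit:
arm_command(series=[[[0.3, 0, 0, 0], [0.7, 0, 0, 0], [1.5, 0, 0, 0], [1.5, 0, 0, 0], [0, 0, -3, 0], [0, 0, -3.5, 0], [0, 0, -3.5, 0], [0, 0, 0, 0], [0, 0, 0, 0]]])

```text
time: 12.52
position: [530.5, 122.1, 119.3]
ee_rot: [[0.005, 1.0, 0.004], [1.0, -0.005, -0.0], [-0.0, 0.004, -1.0]]
ft_force: [-1.0, 0.1, -0.4]
finger_gap: 17.3
gripper_force: 0.0
```

```bash
python3 - <<'E'
from h import *
s=manip.sense();print(s['position'].round(1),s['ft_force'].round(1))
c=grab('wrist','w7.png');t=grab('scene');im=cv2.cvtColor(t['color'],cv2.COLOR_RGB2BGR)
a=cv2.resize(im[180:280,265:375],(352,320),interpolation=2)
cv2.imwrite('pics/p7.png',np.hstack([a,cv2.resize(cv2.cvtColor(c['color'],cv2.COLOR_RGB2BGR)[150:,220:420],(256,320))]))
E
```

```text
[530.5 122.1 119.3] [-1.   0.1 -0.4]
```

View pics/p7.png

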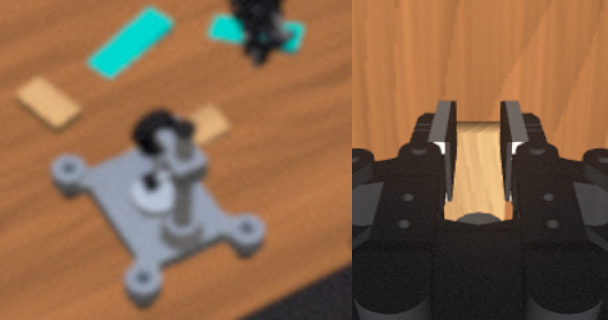

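The wedge sits under the ear. The ear's edge shows between the fingers at crop (480,215), centred on the wedge. Next is the press test.

Emit:
arm_command(series=[[[-1.5, -0.2, 0, 0], [-2.5, 0, 0, 0], [-3, 0, 0, 0], [-3, 0, 0, 0], [-2.0, 0, 0, 0], [-0.9, 0, 0, 0], [0, 0, 0, 0], [0, 0, 2.0, 0], [0, 0, 1.5, 0], [0, 0, 1.0, 0], [0, 0, 0.6, 0], [0, 0, 0, 0], [0, 0, 0, 0]]], hand=0)

```text
time: 13.7
position: [526.7, -5.9, 66.3]
ee_rot: [[0.003, 1.0, -0.0], [1.0, -0.003, 0.0], [0.0, -0.0, -1.0]]
ft_force: [0.6, -0.1, -0.1]
finger_gap: -0.1
gripper_force: 0.0
```

Emit:
arm_command(series=[[[0, 0, 0.1, 0], [0, 0, 0.1, 0], [0, 0, 0.1, 0], [0, 0, 0.1, 0], [0, 0, 0, 0], [0, 0, 0, 0]]])

```text
time: 14.2
position: [526.7, -6.9, 62.4]
ee_rot: [[0.004, 1.0, 0.0], [1.0, -0.004, -0.0], [-0.0, 0.0, -1.0]]
ft_force: [-0.2, -0.0, -0.3]
finger_gap: -0.5
gripper_force: 0.0
```

Emit:
arm_command(series=[[[0, 0, 0.1, 0], [0, 0, 0.1, 0], [0, 0, 0, 0], [0, 0, 0, 0]]])

```text
time: 14.53
position: [526.9, -6.8, 61.9]
ee_rot: [[0.004, 1.0, 0.001], [1.0, -0.004, -0.001], [-0.001, 0.001, -1.0]]
ft_force: [-7.4, -1.0, 23.7]
finger_gap: 0.5
gripper_force: 11.3
```

Emit:
arm_command(series=[[[0, 0, 0.1, 0], [0, 0, 0.1, 0], [0, 0, 0, 0], [0, 0, 0, 0]]])

```text
time: 14.87
position: [526.9, -6.7, 61.5]
ee_rot: [[0.004, 1.0, 0.002], [1.0, -0.004, -0.002], [-0.002, 0.002, -1.0]]
ft_force: [-14.0, -2.5, 45.6]
finger_gap: -0.1
gripper_force: 22.8
```

Emit:
arm_command(series=[[[0, 0, 0, 0], [0, 0, 0, 0], [0, 0, 0, 0], [0, 0, 0, 0], [0, 0, -0.2, 0], [0, 0, -0.2, 0], [0, 0, -0.5, 0], [0, 0, -1.5, 0], [0, 0, -3, 0], [0, 0, -3, 0], [0, 0, 0, 0]]])

```text
time: 15.78
position: [529.5, -5.9, 147.2]
ee_rot: [[0.003, 1.0, 0.007], [1.0, -0.003, 0.001], [0.001, 0.007, -1.0]]
ft_force: [1.6, -0.4, 0.0]
finger_gap: 0.3
gripper_force: 0.0
```

Emit:
arm_command(series=[[[0, -1, -3, 0], [0, -3, -2, 0], [0, -3, -2, 0], [0, -3, -2, 0], [-3, -2, -1, 0], [-4, 0, 0, 0], [-4, 0, 0, 0], [-4, 0, 0, 0], [-4, 0, 0, 0], [-4, 0, 0, 0], [-4, 0, 0, 0], [-4, 0, 0, 0], [-4, 0, 0, 0], [-3, 0, 0, 0], [0, 0, 0, 0], [0, 0, 0, 0]]])

```text
time: 17.12
position: [404.6, -387.9, 241.5]
ee_rot: [[0.007, 1.0, -0.0], [1.0, -0.007, 0.001], [0.001, -0.0, -1.0]]
ft_force: [0.2, 1.2, 0.2]
finger_gap: -0.0
gripper_force: 0.0
```

```bash
python3 - <<'E'
from h import *
s=manip.sense();print(s['time'],s['position'].round(1),s['ft_force'].round(1))
t=grab('top');im=cv2.cvtColor(t['color'],cv2.COLOR_RGB2BGR)
cv2.imwrite('pics/p8.png',cv2.resize(im[145:275,255:385],(598,598),interpolation=2))
E
```

```text
17.1167 [ 404.6 -387.9  241.5] [0.2 1.2 0.2]
```

View pics/p8.png

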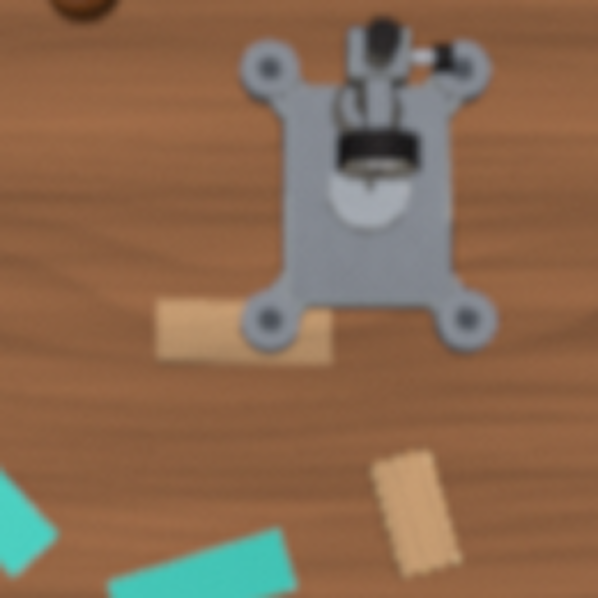

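The stand hasn't moved: its ears are still at crop (269,320), (467,320) and (269,68). The wedge lies straight under the bare-foot ear, butt at (157,330) and nose at (332,335), and everything else in the crop is as before.

```bash
python3 -c "
from plant import manip
print(manip.sign_off())"
```

```text
the job is handed in; nothing more can be done
None
```

The wedge is snug under the bare foot (pushed in with about 12 N), the corner held under a 46 N press on its ear, the stand stayed where it was, and the job is handed in with the arm clear at about 17 s.

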